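# Clamp a culture dish in the small screw press

### The arm

A 6-joint arm with a two-finger parallel gripper is mounted at the origin on a cart in front of the work surface, level with it; the furniture and walls round the work are solid. World frame = base frame: x ahead of the robot, y to its left, z up, the work surface at z = 0. Lengths are in m, angles in rad, forces in N, time in s.
With the tool pointing down it reaches from about 0.4 to 0.825 m from the base axis. Payload 7 kg.
Tool frame: the origin (TCP) lies midway between the tips of the shut fingers; the grasp point (between the pads) lies 19 mm behind it; z points along the fingers, x is the direction in which the jaws open and shut, and the axes are right-handed (so a half turn about z gives the same grasp; the last joint's range is limited). The gripper opens to 88 mm and grips with 3 to 60 N. Pads are 19 mm wide; open, the fingers measure 130 mm over their backs; the gripper's body (78 mm by 193 mm) begins 47 mm behind the grasp point.
Start: joints at [-1.045, 0.359, 0.012, 0, -1.224, -0.288], TCP at [0.159, -0.656, 0.206] pointing down, gripper open.
Joint ranges: [-3.07, 3.07], [-1.43, 2.12], [-1.02, 1.25], [-3.03, 1.67], [-3.05, -0], [-3.03, 3.03]. Speed limits (rad/s): [2.39, 2.39, 3.01, 3.14, 3.14, 3.14].

### API

Orientations are given as [roll, pitch, yaw] about the fixed x, y, z axes, in that order (R = Rz(yaw) Ry(pitch) Rx(roll)).
In Python, from station import arm, viewer, ticket gives the robot as it stands. The module is installed in compiled form; this text tells all that it offers.
- The arm moves only by the tool step_arm, never from a script. Its argument "targets" is a list of rows, each a list of 3 entries, a list of its own where there are three numbers: the shift along the tool's x, y, z in m, then the turn, a rotation vector about the tool's x, y, z in degrees, then the opening, from -1 (shut) to 1 (fully open), so that 0 is half open. A call has exactly 8 rows; each row shifts and turns the commanded pose from where the row before left it, along the tool's axes as they then stand; what a row does not reach is not made up. A row lasts 1/10 s, in which the tool goes at most 50 mm and 8.59 degrees, less where a joint would pass 70% of its speed; a pose out of reach is approached as far as the arm can. A call is refused whole if a number of a shift passes 0.05 or a number of a turn 8.59, either way. A call with a gripper value outside its range is refused whole. The fingers move at their own pace and stop on an object; "grip_force" is the grip in N (left out, the last holds). Time passes only in rows, so rows that do not move let the fingers close, or fill a call up. It gives the time, the measured TCP pose, the force and the opening at its end, in the units of the state.
- arm.get_state(): the state, without advancing time (a new reading comes with each control period).
- viewer.grab_frame(name): name is "scene" or "top" or "wrist"; returns (picture, depth): 384x512x3 uint8, red, green, blue; 384x512 float32, m along the optical axis (not along the pixel's ray), 0 where there is no reading.
- viewer.calibration(name): a dict with "fov_y" (degrees; the focal length in pixels is half the picture's height over the tangent of half this angle, whatever the lens; pixels are square), "cx", "cy" (the principal point, pixels), "world_to_cam" (4x4, takes a point from world to camera coordinates); the wrist camera has in their place "tool_from_camera" (4x4, takes a point from camera to tool coordinates, whose origin is the TCP and whose axes are the tool frame's). Camera axes: x right, y up, looking along -z (the intrinsics and any distortion apply to the point x, -y, -z); pixel columns grow to the right and rows downward; lengths in m; the calibration is good to about 2 mm. A picture is of the moment at which its call begins: read the wrist's pose just before it. calibration takes no time and is no camera call.
- ticket.job_done(): hands the job in, once; it reports no verdict.
The state is a dict: "t": time; "q": joint angles; "qd": joint speeds; "joint_efforts": joint torques, N m; "eef_pos": TCP position; "ee_rot": TCP orientation; "force": force on the tool from outside, world axes, zero at the start; "moment": the same for the moment, N m; "width": finger opening in m.
Only numpy, scipy, OpenCV 4.12 (cv2) and the standard library are available. Lean on these libraries where they do the work, as an engineer would, in place of code of your own. Each camera call takes 0.05 s, during which the arm holds its last target.

### The job

By its handle, push the tray with the culture dish into the screw press until it meets its stop. Then screw the press down by its black knob (clockwise seen from above; the knob sinks as it turns, and it takes several grips), until its sprung foot holds the dish firmly, at roughly 10 to 15 N: feel for the first touch, give it only about a tenth of a turn more, never press with more than 30 N, and let go. Leave the little white can with the black lid where it stands.

Things in the scene. Friction and masses are not known exactly. Their poses are not given: they have to be found in the camera images.
- press: screw press fixed to the bench; place and heading vary. Origin: on the bench right under the screw axis; x points the way the tray slides in, away from the mouth. Base plate 6 mm thick, x -190 to +65, y +-52 mm, with two 7 mm high guide rails, 64 mm apart. The tray stop is behind the bridge. A microscope with jutting eyepieces stands left of the press: keep clear of it.
- spindle: the press's screw. Origin: centre of its round black knob (38 mm diameter, 26 mm high, vertical axis), about 136 to 140 mm above the bench at the start. Under the bridge it carries the foot, a dark disc 26 mm across; how far the foot hangs below the knob varies by 8 mm between starts and is not given, so its touch on the dish must be felt or seen.
- tray: grey metal sliding tray 146 x 60 x 4 mm on the base between the rails, loose, 0.25 kg. Origin: underside, at the centre of the dish's nest; x axis as the press's. It starts 45 to 65 mm out of the press; against its stop its origin lies on the screw axis (x = 0 in the press's frame).
- handle (a point): centre of the gripped part of the tray's upright black handle tab, 100 mm in front (-x) of the tray's origin, 44 mm above the bench. The tab is 12 mm thick across the tray (y), 22 mm along it (x), and its top is 58 mm above the bench.
- dish: round flat culture dish with lid, 55 mm diameter, 13 mm high, loose in the tray's nest of low lips. Origin: centre of its underside, 10 mm above the bench.
- can: bystander: small white cylindrical can with a black lid, 40 mm diameter, 56 mm high, standing loose on the bench beside the press. Origin: centre of its underside.
- bridge (a point): centre of the top face of the press's metal bridge, on the screw axis, 86 mm above the bench. The bridge is 34 mm along x, 106 mm along y and 20 mm thick, on two posts at y = +-44 mm; nuts stand up to 6 mm above it.
- knob (a joint): knob angle, rad, growing clockwise seen from above; starts at 0 to 0.8, ends at 5.2. Each rad lowers knob and foot 5 mm. Dry friction of about 0.09 Nm (either way) holds it where it is left. Touch comes anywhere from 2.0 to 3.6 rad. The foot is sprung, 4 N/mm: each rad past the touch adds 20 N and shifts the felt moment by 0.1 Nm, less 0.005 m x any upward push on the grip.
There are look-alikes about, which are no part of the job. What is shaped like the dish but red or turquoise is not meant.

How it is judged:
By the outcome, as a careful person would: the job done as asked, in the order asked, and still so for the second after the job is handed in, with the robot touching nothing.
It also fails if it takes over 64 s, if anything falls off the work surface, if the arm or the gripper's body presses on something with over 40 N, if the wrist force passes 120 N, or if a joint passes its speed limit or range.

## Working session

There is one attempt and no reset: what is moved stays moved. The work goes in short steps, Python scripts to look and compute and a tool call to move; the robot and the scene stay as the last step left them, time stands still between calls to the robot, and variables do not carry over. Pictures are saved under pics/ and viewed, and the job is handed in when it is done.

Besides the shell and the picture viewer there is one more tool, called after "Emit:" as name(argument=value, ...) on one line, values as JSON. step_arm: Moves the arm, as the interface text tells. Its arguments: {"type":"object","properties":{"targets":{"type":"array"},"grip_force":{"type":"number"}},"required":["targets"]}

```bash
mkdir -p pics; cat > h.py <<'E'
import numpy as np, cv2
from station import arm, viewer, ticket
def grab(n,f):
    s=arm.get_state(); p,d=viewer.grab_frame(n); cv2.imwrite('pics/'+f+'.png',p[:,:,::-1]); np.savez('pics/'+f+'.npz',p=p,d=d,pos=s['eef_pos'],rot=s['ee_rot']); return p,d,s
E
python3 - <<'E'
from h import *
for n in ['scene','top']:
    grab(n,n+'0'); c=viewer.calibration(n); print({k:(np.round(v,4).tolist() if hasattr(v,'shape') else v) for k,v in c.items()})
c=viewer.calibration('wrist');print(c)
print(arm.get_state())
E
```

```text
{'fov_y': 48.297090530036186, 'cx': 248.96406832526225, 'cy': 201.05459577868857, 'world_to_cam': [[-0.562, -0.8269, -0.0177, 0.4404], [0.627, -0.4399, 0.643, -0.3322], [-0.5394, 0.3503, 0.7657, -0.8226], [0.0, 0.0, 0.0, 1.0]]}
{'fov_y': 51.76185469835829, 'cx': 251.95120100389238, 'cy': 190.11196682692852, 'world_to_cam': [[-0.205, -0.9788, -0.0032, 0.2553], [0.9546, -0.2006, 0.2201, -0.5108], [-0.2161, 0.0421, 0.9755, -0.843], [0.0, 0.0, 0.0, 1.0]]}
{'fov_y': 61.98685575803078, 'cx': 260.7602386835068, 'cy': 187.00750753836468, 'tool_from_camera': array([[ 9.99999525e-01, -8.11247325e-04, -5.39391514e-04,
         6.25399588e-04],
       [-9.23270344e-04, -9.65874824e-01, -2.59007669e-01,
        -6.81264395e-02],
       [-3.10865404e-04,  2.59008045e-01, -9.65875114e-01,
        -1.79122364e-01],
       [ 0.00000000e+00,  0.00000000e+00,  0.00000000e+00,
         1.00000000e+00]])}
{'t': 0.1, 'q': array([-1.04494019e+00,  3.59366645e-01,  1.11377253e-02, -3.24365460e-04,
       -1.22410106e+00, -2.88079557e-01]), 'qd': array([-8.66897252e-05, -1.53834874e-03,  2.13075052e-03,  2.86853990e-04,
        1.93744873e-03,  5.59979920e-04]), 'joint_efforts': array([-1.59210584e-03, -5.84164453e+01,  2.93749738e+01,  7.01539144e+00,
        1.01367087e-02, -5.94159133e-05]), 'eef_pos': array([ 0.15883852, -0.65555262,  0.20537477]), 'ee_rot': array([-3.14144925e+00, -1.55709649e-03,  1.80846235e+00]), 'force': array([ 0.21718133, -0.04991217,  0.39714645]), 'moment': array([ 0.04463934,  0.00148943, -0.01684704]), 'width': 0.08765333776402008}
```

View pics/scene0.png

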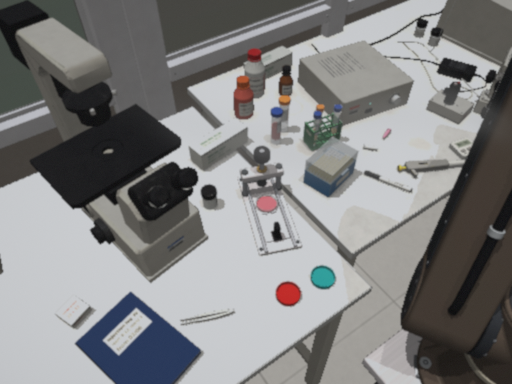

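View pics/top0.png

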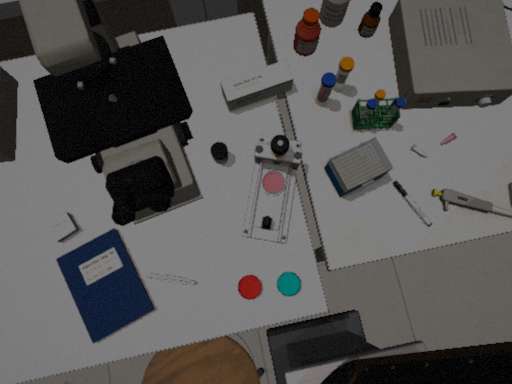

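The top view shows the press, with its knob at about (280,145), bridge at (278,153), pink dish in the tray at (273,182) and black handle at (267,222). The can is at (220,151). The loose red (250,287) and turquoise (289,284) dishes are look-alikes; the dish meant is the one in the tray. I'll confirm with an enlarged crop and measure.

```bash
cat >> h.py <<'E'
def ray(n,uv,c=None):
    c=c or viewer.calibration(n); f=192/np.tan(np.radians(c['fov_y']/2))
    d=np.array([(uv[0]-c['cx'])/f,-(uv[1]-c['cy'])/f,-1.]); M=np.linalg.inv(c['world_to_cam'])
    return M[:3,3],M[:3,:3]@d
def onz(n,uv,z):
    o,d=ray(n,uv); return o+d*(z-o[2])/d[2]
def two(uva,uvb):
    a,d=ray('scene',uva); b,e=ray('top',uvb); A=np.c_[d,-e]; s=np.linalg.lstsq(A,b-a,rcond=None)[0]
    p,q=a+s[0]*d,b+s[1]*e; return (p+q)/2, np.linalg.norm(p-q)
def proj(n,P):
    c=viewer.calibration(n); f=192/np.tan(np.radians(c['fov_y']/2)); X=c['world_to_cam']@np.r_[P,1]
    return c['cx']+f*X[0]/-X[2], c['cy']-f*X[1]/-X[2]
E
python3 - <<'E'
from h import *
a=cv2.imread('pics/top0.png')[115:265,195:345]; b=cv2.imread('pics/scene0.png')[130:270,185:325]
cv2.imwrite('pics/crops.png',np.hstack([cv2.resize(a,(400,400),interpolation=cv2.INTER_CUBIC),cv2.resize(b,(400,400),interpolation=cv2.INTER_CUBIC)]))
for n,x in [('knob',((262,153),(280,145))),('handle top',((277,227),(267,220))),('dish',((266,203),(273,182)))]: print(n,two(*x))
print(onz('top',(220,150),.056))
E
```

```text
knob (array([0.61761867, 0.07122826, 0.14136891]), np.float64(0.0015642628020534836))
handle top (array([0.48101089, 0.12488929, 0.03791449]), np.float64(0.00011828331191118581))
dish (array([0.57193087, 0.09014489, 0.01270357]), np.float64(0.0017274840249872855))
[0.66179936 0.19821346 0.056     ]
```

View pics/crops.png

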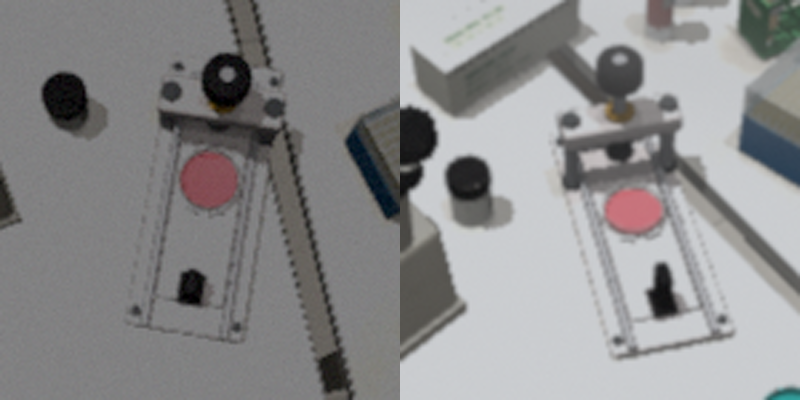

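The crop confirms it: the pink dish sits in the tray, the handle tab stands in front and the knob is on the bridge. Next I'll check clearance to the microscope.

```bash
python3 - <<'E'
from h import *
K=np.array([.618,.071]);ex=np.array([np.cos(np.radians(-21.5)),np.sin(np.radians(-21.5))]);ey=np.array([-ex[1],ex[0]])
for n in ['scene','top']:
    z=np.load(f'pics/{n}0.npz');d=z['d'];c=viewer.calibration(n);f=192/np.tan(np.radians(c['fov_y']/2))
    v,u=np.mgrid[:384,:512];P=np.stack([(u-c['cx'])/f*d,-(v-c['cy'])/f*d,-d],-1).reshape(-1,3)[d.ravel()>0]
    M=np.linalg.inv(c['world_to_cam']);P=P@M[:3,:3].T+M[:3,3]
    x=(P[:,:2]-K)@ex;y=(P[:,:2]-K)@ey
    for lo,hi in [(.05,.09),(.09,.18),(.18,.35),(.35,.6)]:
        print(n,lo)
        m=(P[:,2]>lo)&(P[:,2]<hi)&(abs(x)<.3)&(abs(y)<.3)
        H,_,_=np.histogram2d(x[m],y[m],bins=[np.arange(-.3,.31,.05)]*2);print(H.astype(int)[:, ::-1])
E
```

```text
scene 0.05
[[  0   0   0   0   0   0   0   0   0   0   0   0]
 [  0   0   0   0   0   0   0   0   0   0   0   0]
 [326 101   0   0   0  18   6   0   0   0   0   0]
 [  0 219 156   0   0  10   3   0   0   0   0   0]
 [  0   0   0   0   0   0   0   0   0  71   0   0]
 [  0   0  17  66  32 196 196   0 249 340 172   0]
 [  0   0   8  29  11  59  58   0 103 240 220  16]
 [  0   0   0   0   0   0   0   0   0  27  41   0]
 [  0   0  19 139  20   0   0   0   0 123  87  34]
 [  0   0  35 175 208  93   1 108   0  37  72  86]
 [  0   0   0   0  74 140   2   0  77   0   0  83]
 [  0   0   0   0   0   0  38   0   0   0   0 112]]
scene 0.09
[[  0   0   0   0   0   0   0   0   0   0   0   0]
 [  0   0   0   0   0   0   0   0   0   0   0   0]
 [600  77   0   0   0   0   0   0   0   0   0   0]
 [  1 464 117   0   0   0   0   0   0   0   0   0]
 [  0   0  47   0   0   0   0   0   0   0   0   0]
 [ 48   0   0   0   3 166  78   0   0   0   0   0]
 [ 22   0   0   0   0  48  29   0   0   0   0   0]
 [  2   0   0   0   0   0   0   0   0   0   0   0]
 [  0   0   0   0   0   0   0   0   0  92  55  16]
 [  0 
[... 3183 characters left out ...]
0   0   0   0   0   0   0]
 [  0   0   0   0   0   0   0   0   0   0   0   0]]
top 0.35
[[  0   0   0   0   0   0   0   0   0   0   0   0]
 [  0   0   0   0   0   0   0   0   0   0   0   0]
 [  0   0   0   0   0   0   0   0   0   0   0   0]
 [  0   0   0   0   0   0   0   0   0   0   0   0]
 [  0   0   0   0   0   0   0   0   0   0   0   0]
 [374   0   0   0   0   0   0   0   0   0   0   0]
 [188   0   0   0   0   0   0   0   0   0   0   0]
 [  0   0   0   0   0   0   0   0   0   0   0   0]
 [  0   0   0   0   0   0   0   0   0   0   0   0]
 [  0   0   0   0   0   0   0   0   0   0   0   0]
 [  0   0   0   0   0   0   0   0   0   0   0   0]
 [  0   0   0   0   0   0   0   0   0   0   0   0]]
```

```bash
cat >> h.py <<'E'
from scipy.spatial.transform import Rotation as Ro
def plan(p,yaw,n,p0=None,yaw0=None,tilt=True):
    s=arm.get_state(); R0=Ro.from_euler('xyz',s['ee_rot']); p0=np.array(s['eef_pos'])
    R1=Ro.from_euler('xyz',[np.pi,0,yaw]); rv=(R0.inv()*R1).as_rotvec()/n
    R=R0
    for i in range(n):
        print('row',np.round(R.inv().apply((np.array(p)-p0)/n),4).tolist(),np.round(np.degrees(rv),2).tolist()); R=R*Ro.from_rotvec(rv)
E
python3 - <<'E'
from h import *
plan([.42,-.30,.25],np.radians(86),14)
E
```

```text
row [0.0203, 0.0241, -0.0032] [-0.0, -0.01, 1.26]
row [0.0208, 0.0237, -0.0032] [-0.0, -0.01, 1.26]
row [0.0213, 0.0232, -0.0032] [-0.0, -0.01, 1.26]
row [0.0218, 0.0227, -0.0032] [-0.0, -0.01, 1.26]
row [0.0223, 0.0222, -0.0032] [-0.0, -0.01, 1.26]
row [0.0228, 0.0217, -0.0032] [-0.0, -0.01, 1.26]
row [0.0233, 0.0212, -0.0032] [-0.0, -0.01, 1.26]
row [0.0237, 0.0207, -0.0032] [-0.0, -0.01, 1.26]
row [0.0242, 0.0202, -0.0032] [-0.0, -0.01, 1.26]
row [0.0246, 0.0197, -0.0032] [-0.0, -0.01, 1.26]
row [0.0251, 0.0191, -0.0032] [-0.0, -0.01, 1.26]
row [0.0255, 0.0186, -0.0032] [-0.0, -0.01, 1.26]
row [0.0259, 0.018, -0.0032] [-0.0, -0.01, 1.26]
row [0.0263, 0.0174, -0.0032] [-0.0, -0.01, 1.26]
```

Emit:
step_arm(targets=[[[0.021,0.024,-0.005],[0,0,1.3],1],[[0.021,0.024,-0.005],[0,0,1.3],1],[[0.021,0.023,-0.005],[0,0,1.3],1],[[0.022,0.023,-0.005],[0,0,1.3],1],[[0.022,0.022,-0.005],[0,0,1.3],1],[[0.023,0.022,-0.005],[0,0,1.3],1],[[0.023,0.021,-0.005],[0,0,1.3],1],[[0.024,0.021,-0.005],[0,0,1.3],1]])

```text
t: 0.9
eef_pos: [0.3094, -0.4513, 0.2461]
ee_rot: [-3.141, -0.001, 1.626]
force: [0.8, -0.8, 0.1]
width: 0.0873
```

Emit:
step_arm(targets=[[[0.024,0.02,0],[0,0,1.3],1],[[0.025,0.02,0],[0,0,1.3],1],[[0.025,0.019,0],[0,0,1.3],1],[[0.025,0.019,0],[0,0,1.3],1],[[0.026,0.018,0],[0,0,1.3],1],[[0.026,0.017,0],[0,0,1.3],1],[[0.035,0.005,0],[0,0,1.3],1],[[0.035,0.005,0],[0,0,1.3],1]])

```text
t: 1.7
eef_pos: [0.4385, -0.2314, 0.2458]
ee_rot: [-3.141, -0.0, 1.444]
force: [-0.4, 0.1, 0.4]
width: 0.0876
```

```bash
python3 - <<'E'
from h import *
s=arm.get_state();print(s)
plan([.455,.13,.20],np.radians(68.5),12)
E
```

```text
{'t': 1.7, 'q': array([-8.85131816e-02,  3.49697608e-02, -3.08004027e-01, -2.03995991e-04,
       -1.22879959e+00, -1.60878972e+00]), 'qd': array([ 7.62780573e-01, -1.73925673e-01, -1.80327150e-01,  4.27791271e-05,
        1.26760769e-02, -9.80608388e-01]), 'joint_efforts': array([ -5.55897564, -31.56401038,  29.43996549,   6.90808609,
        -0.18142449,   1.66447107]), 'eef_pos': array([ 0.4384927 , -0.231391  ,  0.24575089]), 'ee_rot': array([-3.14060900e+00, -1.54863474e-04,  1.44422117e+00]), 'force': array([-0.36430708,  0.1358065 ,  0.36134497]), 'moment': array([-0.01558964, -0.17967701,  0.01398458]), 'width': 0.08762785446974351}
row [0.03, -0.0024, 0.0038] [-0.0, -0.0, 1.19]
row [0.03, -0.0031, 0.0038] [-0.0, -0.0, 1.19]
row [0.0299, -0.0037, 0.0038] [-0.0, -0.0, 1.19]
row [0.0298, -0.0043, 0.0038] [-0.0, -0.0, 1.19]
row [0.0297, -0.0049, 0.0038] [-0.0, -0.0, 1.19]
row [0.0296, -0.0055, 0.0038] [-0.0, -0.0, 1.19]
row [0.0295, -0.0061, 0.0038] [-0.0, -0.0, 1.19]
row [0.0294, -0.0068, 0.0038] [-0.0, -0.0, 1.19]
row [0.0292, -0.0074, 0.0038] [-0.0, -0.0, 1.19]
row [0.0291, -0.008, 0.0038] [-0.0, -0.0, 1.19]
row [0.0289, -0.0086, 0.0038] [-0.0, -0.0, 1.19]
row [0.0287, -0.0092, 0.0038] [-0.0, -0.0, 1.19]
```

Emit:
step_arm(targets=[[[0.03,-0.002,0.004],[0,0,1.2],1],[[0.03,-0.003,0.004],[0,0,1.2],1],[[0.03,-0.004,0.004],[0,0,1.2],1],[[0.03,-0.004,0.004],[0,0,1.2],1],[[0.03,-0.005,0.004],[0,0,1.2],1],[[0.03,-0.006,0.004],[0,0,1.2],1],[[0.03,-0.006,0.004],[0,0,1.2],1],[[0.029,-0.007,0.004],[0,0,1.2],1]])

```text
t: 2.5
eef_pos: [0.449, 0.0105, 0.214]
ee_rot: [-3.141, -0.0, 1.277]
force: [0.2, 0.5, 0.0]
width: 0.0877
```

Emit:
step_arm(targets=[[[0.029,-0.008,0.004],[0,0,1.2],1],[[0.029,-0.008,0.004],[0,0,1.2],1],[[0.029,-0.009,0.004],[0,0,1.2],1],[[0,0,0],[0,0,1.2],1],[[0,0,0],[0,0,1.2],1],[[0,0,0],[0,0,0],1],[[0,0,0],[0,0,0],1],[[0,0,0],[0,0,0],1]])

```text
t: 3.3
eef_pos: [0.4524, 0.099, 0.2024]
ee_rot: [3.141, -0.0, 1.173]
force: [-0.6, -0.6, -0.1]
width: 0.0877
```

```bash
python3 - <<'E'
from h import *
p,d,s=grab('wrist','w1');print(s['eef_pos'],s['ee_rot'],s['q'])
E
```

```text
[0.45242523 0.09904168 0.20242778] [ 3.14142187e+00 -3.04257344e-04  1.17253864e+00] [ 6.42494197e-01  4.98596592e-03 -4.40162805e-01 -7.17680589e-06
 -1.12529871e+00 -2.61154514e+00]
```

View pics/w1.png

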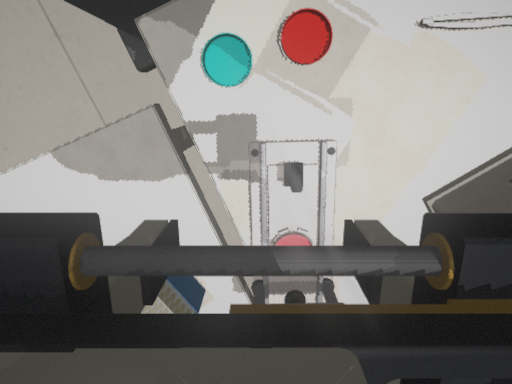

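The wrist view shows the press in the image middle with the handle tab at about (293,176). Behind it the dish (293,245) is partly hidden by the gripper. The base-plate front corners are at (255,152) and (331,150). I'll measure the handle top and plate edges.

```bash
cat >> h.py <<'E'
def wcloud(f):
    z=np.load(f'pics/{f}.npz');d=z['d'];c=viewer.calibration('wrist');fl=192/np.tan(np.radians(c['fov_y']/2))
    v,u=np.mgrid[:384,:512];P=np.stack([(u-c['cx'])/fl*d,-(v-c['cy'])/fl*d,-d],-1)
    T=c['tool_from_camera'];P=P@T[:3,:3].T+T[:3,3];R=Ro.from_euler('xyz',z['rot']).as_matrix();return P@R.T+z['pos'],z['p'],d
def won(uv,zz,f):
    z=np.load(f'pics/{f}.npz');c=viewer.calibration('wrist');fl=192/np.tan(np.radians(c['fov_y']/2));T=c['tool_from_camera'];R=Ro.from_euler('xyz',z['rot']).as_matrix()
    d=R@T[:3,:3]@np.array([(uv[0]-c['cx'])/fl,-(uv[1]-c['cy'])/fl,-1]);o=R@T[:3,3]+z['pos'];return o+d*(zz-o[2])/d[2]
E
python3 - <<'E'
from h import *
P,p,d=wcloud('w1')
for z0 in (0.0,):
    m=(d>0); m[:130]=0;m[210:]=0;m[:,240:]&=True;m[:,:240]=0;m[:,345:]=0
    for lo,hi in [(-.01,.02),(.02,.05),(.05,.066)]:
        q=P[m&(P[...,2]>lo)&(P[...,2]<hi)];print(lo,len(q),np.median(q,0) if len(q) else 0)
    t=m&(P[...,2]>.051)&(P[...,2]<.065);vv,uu=np.nonzero(t);print('top px',uu.min(),uu.max(),vv.min(),vv.max(),P[t].mean(0))
    r=cv2.minAreaRect(P[t][:,:2].astype(np.float32)*1000);print(r)
c=cv2.resize(cv2.imread('pics/w1.png')[130:220,235:350],None,fx=6,fy=6,interpolation=cv2.INTER_CUBIC);cv2.imwrite('pics/w1c.png',c)
E
```

```text
-0.01 8061 [0.47502414 0.13152067 0.00693099]
0.02 91 [0.47165627 0.13006798 0.03612296]
0.05 214 [0.48004499 0.12943673 0.05441155]
top px 291 302 173 192 [0.48029183 0.12946187 0.05418906]
((480.8498840332031, 129.79470825195312), (11.667656898498535, 20.71742820739746), 68.32870483398438)
```

View pics/w1c.png

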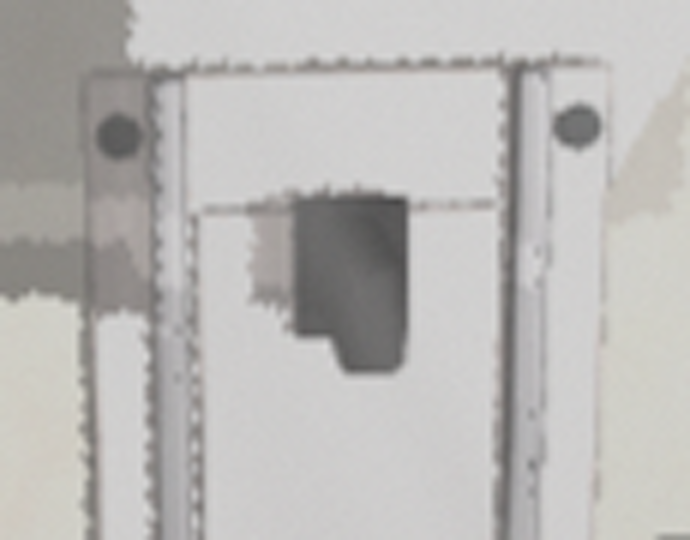

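```bash
python3 - <<'E'
from h import *
print(won((296.5,182.5),.058,'w1'))
a=won((249,142.3),.006,'w1');b=won((336.5,140.5),.006,'w1');print(a,b,np.linalg.norm(a-b),np.degrees(np.arctan2(*(b-a)[[1,0]])))
c1=won((250.8,220),.006,'w1');d1=won((334.2,220),.006,'w1');print([np.degrees(np.arctan2(*(x)[[1,0]])) for x in (c1-a,d1-b)])
hd=np.radians(np.mean([np.degrees(np.arctan2(*(x)[[1,0]])) for x in (c1-a,d1-b)]));ex=np.array([np.cos(hd),np.sin(hd)]);print('press origin',(a+b)[:2]/2+.19*ex)
# knob from top view depth
z=np.load('pics/top0.npz');P=z['p'].astype(int)
for n,w in (('top',(262,125,300,160)),('scene',(248,140,276,168))):
    im=np.load(f'pics/{n}0.npz')['p'];x0,y0,x1,y1=w;m=(im[y0:y1,x0:x1].max(2)<(60 if n=='top' else 110)).astype(np.uint8)
    k,l,st,ce=cv2.connectedComponentsWithStats(m);i=1+np.argmax(st[1:,4]);print(n,st[i],ce[i]+[x0,y0])
plan([.481,.1297,.10],np.radians(68.5),8)
E
```

```text
[0.47952307 0.1297946  0.058     ]
[0.42706107 0.09641024 0.006     ] [0.46477861 0.19170997 0.006     ] 0.10249219988778473 68.40742812696669
[np.float64(-21.981632732605632), np.float64(-20.912468367008056)]
press origin [0.62276346 0.07458827]
top [  9  10  18  22 284] [279.49647887 145.3556338 ]
scene [  0   6  22  22 322] [258.95962733 157.13354037]
row [0.0049, 0.0018, 0.0128] [0.0, -0.0, -0.16]
row [0.0049, 0.0018, 0.0128] [0.0, -0.0, -0.16]
row [0.0049, 0.0018, 0.0128] [0.0, -0.0, -0.16]
row [0.0049, 0.0018, 0.0128] [0.0, -0.0, -0.16]
row [0.0049, 0.0019, 0.0128] [0.0, -0.0, -0.16]
row [0.0049, 0.0019, 0.0128] [0.0, -0.0, -0.16]
row [0.0049, 0.0019, 0.0128] [0.0, -0.0, -0.16]
row [0.0049, 0.0019, 0.0128] [0.0, -0.0, -0.16]
```

Emit:
step_arm(targets=[[[0.005,0.002,0.01],[0,0,-0.16],0.6],[[0.005,0.002,0.013],[0,0,-0.16],0.4],[[0.005,0.002,0.013],[0,0,-0.16],0.2],[[0.005,0.002,0.013],[0,0,-0.16],0],[[0.005,0.002,0.013],[0,0,-0.16],0],[[0.005,0.002,0.013],[0,0,-0.16],0],[[0.005,0.002,0.013],[0,0,-0.16],0],[[0.004,0.001,0.01],[0,0,-0.16],0]])

```text
t: 4.15
eef_pos: [0.481, 0.1301, 0.1027]
ee_rot: [-3.141, 0.001, 1.196]
force: [0.3, -0.8, -0.3]
width: 0.0439
```

```bash
python3 - <<'E'
from h import *
p,d,s=grab('wrist','w2');print(s['eef_pos'],s['ee_rot'],s['force'],s['width'])
P,p,d=wcloud('w2'); e=np.array([s['eef_pos'][0],s['eef_pos'][1]])
m=(d>0)&(P[...,2]>.049)&(P[...,2]<.064)&(np.hypot(P[...,0]-.48,P[...,1]-.13)<.025)
vv,uu=np.nonzero(m);print(len(uu),uu.min(),uu.max(),vv.min(),vv.max(),cv2.minAreaRect(P[m][:,:2].astype(np.float32)*1000))
plan([.481,.1297,.027],np.radians(68.5),7)
E
```

```text
[0.4809756  0.13006899 0.10274616] [-3.14085110e+00  9.55890320e-04  1.19560744e+00] [ 0.27877014 -0.82959057 -0.34989401] 0.04393685346410143
442 251 266 182 210 ((480.8254089355469, 129.82131958007812), (11.344810485839844, 21.387250900268555), 68.48395538330078)
row [-0.0, 0.0001, 0.0106] [-0.02, 0.02, 0.0]
row [-0.0, 0.0001, 0.0106] [-0.02, 0.02, 0.0]
row [-0.0, 0.0001, 0.0106] [-0.02, 0.02, 0.0]
row [-0.0, 0.0001, 0.0106] [-0.02, 0.02, 0.0]
row [-0.0, 0.0001, 0.0106] [-0.02, 0.02, 0.0]
row [-0.0, 0.0001, 0.0106] [-0.02, 0.02, 0.0]
row [-0.0, 0.0001, 0.0106] [-0.02, 0.02, 0.0]
```

View pics/w2.png

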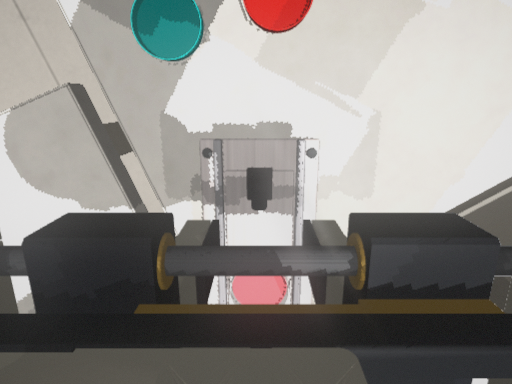

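The handle (259,188) is centred between the fingers at the expected spot. Descending and closing on it.

Emit:
step_arm(grip_force=25, targets=[[[0,0,0.011],[0,0,0],0],[[0,0,0.011],[0,0,0],0],[[0,0,0.011],[0,0,0],0],[[0,0,0.011],[0,0,0],0],[[0,0,0.011],[0,0,0],0],[[0,0,0.011],[0,0,0],0],[[0,0,0.008],[0,0,0],0],[[0,0,0],[0,0,0],-0.3]])

```text
t: 5.0
eef_pos: [0.4803, 0.1296, 0.0289]
ee_rot: [-3.14, 0.002, 1.195]
force: [0.7, -0.3, 0.1]
width: 0.0399
```

Emit:
step_arm(targets=[[[0,0,0],[0,0,0],-0.6],[[0,0,0],[0,0,0],-1],[[0,0,0],[0,0,0],-1],[[0,0,0],[0,0,0],-1],[[0,0,0],[0,0,0],-1],[[0,0,0],[0,0,0],-1],[[0,0,0],[0,0,0],-1],[[0,0,0],[0,0,0],-1]])

```text
t: 5.8
eef_pos: [0.4811, 0.1301, 0.0306]
ee_rot: [3.141, -0.0, 1.196]
force: [-1.1, -0.7, 6.7]
width: 0.0113
```

Emit:
step_arm(targets=[[[0,0.004,0],[0,0,0],-1],[[0,0.006,0],[0,0,0],-1],[[0,0.006,0],[0,0,0],-1],[[0,0.006,0],[0,0,0],-1],[[0,0.006,0],[0,0,0],-1],[[0,0.006,0],[0,0,0],-1],[[0,0.004,0],[0,0,0],-1],[[0,0.002,0],[0,0,0],-1]])

```text
t: 6.6
eef_pos: [0.5174, 0.1156, 0.0306]
ee_rot: [-3.14, 0.0, 1.195]
force: [-9.5, 4.8, 11.4]
width: 0.0112
```

Emit:
step_arm(targets=[[[0,0,-0.001],[0,0,0],-1],[[0,0.001,-0.001],[0,0,0],-1],[[0,0.002,0],[0,0,0],-1],[[0,0.002,0],[0,0,0],-1],[[0,0.002,0],[0,0,0],-1],[[0,0.001,0],[0,0,0],-1],[[0,0,0],[0,0,0],-1],[[0,0,0],[0,0,0],-1]])

```text
t: 7.4
eef_pos: [0.5258, 0.1125, 0.0322]
ee_rot: [3.141, -0.0, 1.196]
force: [-0.1, -0.1, -2.1]
width: 0.0115
```

Emit:
step_arm(targets=[[[0,0.001,0],[0,0,0],-1],[[0,0.001,0],[0,0,0],-1],[[0,0.001,0],[0,0,0],-1],[[0,0,0],[0,0,0],-1],[[0,0.001,0],[0,0,0],-1],[[0,0.001,0],[0,0,0],-1],[[0,0,0],[0,0,0],-1],[[0,0,0],[0,0,0],-1]])

```text
t: 8.2
eef_pos: [0.5296, 0.1105, 0.032]
ee_rot: [-3.141, 0.001, 1.195]
force: [-4.7, 0.2, -1.1]
width: 0.0111
```

Emit:
step_arm(targets=[[[0,0.001,0],[0,0,0],-1],[[0,0.001,0],[0,0,0],-1],[[0,0,0],[0,0,0],-1],[[0,0,0],[0,0,0],-1],[[0,0,0],[0,0,0],-1],[[0,0,0],[0,0,0],-1],[[0,0,0],[0,0,0],-1],[[0,0,0],[0,0,0],-1]])

```text
t: 9.0
eef_pos: [0.5295, 0.1099, 0.0316]
ee_rot: [-3.138, 0.002, 1.195]
force: [-12.1, 6.1, 2.7]
width: 0.0113
```

Emit:
step_arm(targets=[[[0,0.001,0],[0,0,0],-1],[[0,0,0],[0,0,0],-1],[[0,0,0],[0,0,0],-1],[[0,0,0],[0,0,0],-1],[[0,0,0],[0,0,0],-1],[[0,0,0],[0,0,0],-1],[[0,0,0],[0,0,0],-1],[[0,0,0],[0,0,0],-1]])

```text
t: 9.8
eef_pos: [0.5293, 0.1097, 0.0314]
ee_rot: [-3.136, 0.003, 1.195]
force: [-16.4, 8.1, 4.8]
width: 0.0111
```

```bash
python3 - <<'E'
from h import *
s=arm.get_state();print(s['eef_pos'],s['force'],s['moment'],s['q'])
grab('top','top1');grab('scene','scene1')
a=cv2.imread('pics/top1.png')[115:265,195:345]; b=cv2.imread('pics/scene1.png')[130:270,185:325]
cv2.imwrite('pics/crops1.png',np.hstack([cv2.resize(a,(400,400),interpolation=cv2.INTER_CUBIC),cv2.resize(b,(400,400),interpolation=cv2.INTER_CUBIC)]))
E
```

```text
[0.52934307 0.10965997 0.0313568 ] [-16.41782608   8.09629396   4.76441601] [3.2304992  6.10264803 0.0180577 ] [ 0.5647954   0.32473259 -0.49457442 -0.00402557 -0.7566706  -2.50876588]
```

View pics/crops1.png

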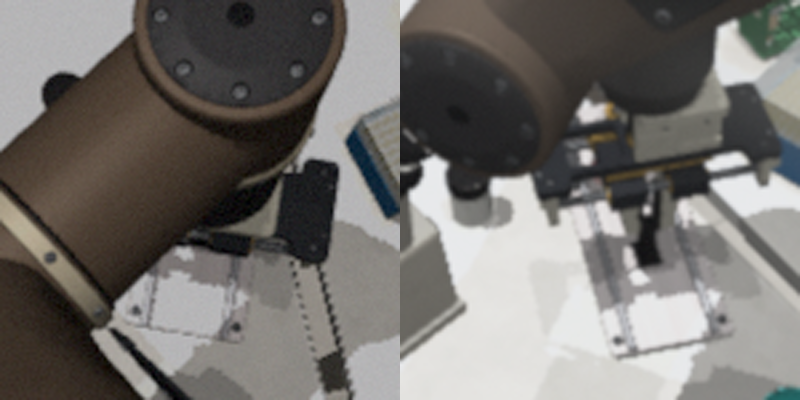

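Emit:
step_arm(targets=[[[0,-0.001,0],[0,0,0],-1],[[0,-0.001,0],[0,0,0],-1],[[0,0,0],[0,0,0],-0.4],[[0,0,0],[0,0,0],0],[[0,0,0],[0,0,0],0],[[0,0,0],[0,0,0],0],[[0,0,-0.005],[0,0,0],0],[[0,0,-0.01],[0,0,0],0]])

```text
t: 10.7
eef_pos: [0.531, 0.11, 0.0473]
ee_rot: [-3.141, 0.001, 1.195]
force: [0.3, -0.1, -0.7]
width: 0.0431
```

```bash
python3 - <<'E'
from h import *
s=arm.get_state();print(s['eef_pos'],s['force'],s['moment'],s['ee_rot'],s['width'])
p,d,s=grab('wrist','w3')
E
```

```text
[0.5309504  0.11003565 0.04725016] [ 0.33545238 -0.14303575 -0.65463669] [ 0.00770017 -0.05289614 -0.06685491] [-3.14081319e+00  1.02879401e-03  1.19546111e+00] 0.04311790432348008
```

View pics/w3.png

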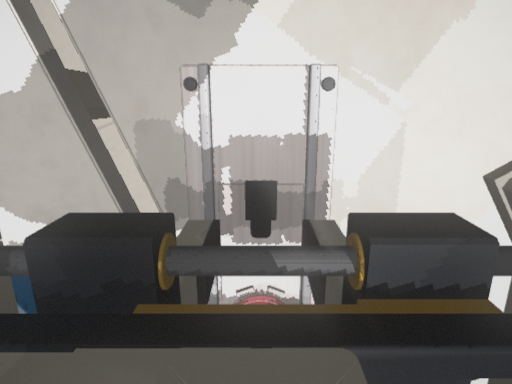

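```bash
python3 - <<'E'
from h import *
K=np.array([.622,.073]);hd=np.radians(-21.5);ex=np.array([np.cos(hd),np.sin(hd)]);ey=np.array([-ex[1],ex[0]])
for n in ['scene','top']:
    z=np.load(f'pics/{n}0.npz');d=z['d'];c=viewer.calibration(n);f=192/np.tan(np.radians(c['fov_y']/2))
    v,u=np.mgrid[:384,:512];P=np.stack([(u-c['cx'])/f*d,-(v-c['cy'])/f*d,-d],-1).reshape(-1,3)[d.ravel()>0]
    M=np.linalg.inv(c['world_to_cam']);P=P@M[:3,:3].T+M[:3,3]
    r=np.hypot(*(P[:,:2]-K).T)
    for lo,hi in [(.1,.16),(.16,.2),(.2,.25),(.25,.3),(.3,.45)]:
        m=(P[:,2]>lo)&(P[:,2]<hi)&(r>.03)
        i=np.argsort(r[m])[:1];q=P[m][i];print(n,lo,np.sort(r[m])[[0,20]],q, 'max x-y side: min world y of scope', P[m&(P[:,1]>.15)&(P[:,0]<.75)][:,1].min() if (m&(P[:,1]>.15)&(P[:,0]<.75)).any() else None)
E
python3 -c "
import cv2;a=cv2.imread('pics/top1.png');b=cv2.imread('pics/scene1.png');cv2.imwrite('pics/both1.png',cv2.resize(cv2.hconcat([a,b]),(800,300)))"
```

```text
scene 0.1 [0.18243221 0.18668059] [[ 0.74695081 -0.05992406  0.10012253]] max x-y side: min world y of scope 0.2725852185742964
scene 0.16 [0.21715082 0.24149301] [[0.68442463 0.28098472 0.19886926]] max x-y side: min world y of scope 0.28098472143935654
scene 0.2 [0.1829073  0.18721436] [[0.70303343 0.23697764 0.20924597]] max x-y side: min world y of scope 0.2369776350910643
scene 0.25 [0.2338099  0.23953765] [[0.57325526 0.3016723  0.26848971]] max x-y side: min world y of scope 0.29277805322248307
scene 0.3 [0.24375254 0.25209738] [[0.51786618 0.29338931 0.30178661]] max x-y side: min world y of scope 0.29338931143621694
top 0.1 [0.18441383 0.18733336] [[ 0.74705382 -0.06253598  0.11439943]] max x-y side: min world y of scope 0.2706996337575935
top 0.16 [0.22258053 0.22372441] [[0.58473579 0.29243899 0.19322303]] max x-y side: min world y of scope 0.2910350434604271
top 0.2 [0.18086864 0.18373548] [[0.70259621 0.23491886 0.20256035]] max x-y side: min world y of scope 0.23491885788074757
top 0.25 [0.22953047 0.23075118] [[0.58939289 0.30020258 0.25150172]] max x-y side: min world y of scope 0.2922930893942562
top 0.3 [0.2427914  0.24554487] [[0.51511785 0.2909997  0.30036812]] max x-y side: min world y of scope 0.29099969907992373
```

View pics/both1.png

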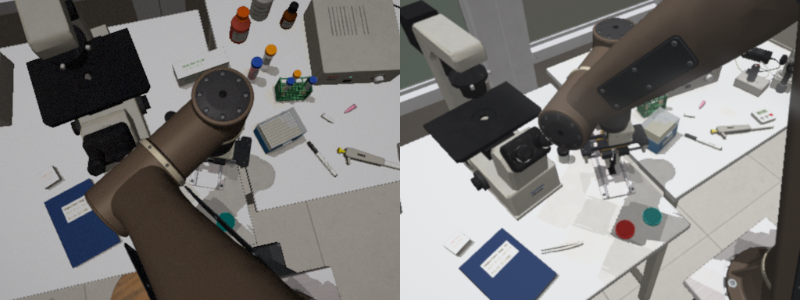

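Emit:
step_arm(targets=[[[0,0,-0.02],[0,0,0],0.4],[[0,0,-0.03],[0,0,0],1],[[0,0,-0.03],[0,0,0],1],[[0,0,-0.03],[0,0,0],1],[[0,0,-0.03],[0,0,0],1],[[0,0,-0.013],[0,0,0],1],[[0,0,0],[0,0,0],1],[[0,0,0],[0,0,0],1]])

```text
t: 11.55
eef_pos: [0.5309, 0.1103, 0.1998]
ee_rot: [-3.141, -0.0, 1.195]
force: [-0.9, -0.3, -1.3]
width: 0.0875
```

```bash
python3 - <<'E'
from h import *
p,d,s=grab('wrist','w4');print(s['eef_pos'])
grab('top','top2');grab('scene','scene2')
P,p,d=wcloud('w4')
m=(d>0)&(P[...,2]>.115)&(P[...,2]<.16)&(np.hypot(P[...,0]-.622,P[...,1]-.073)<.03)
print(m.sum(), P[m].mean(0) if m.any() else 0)
a=cv2.imread('pics/w4.png');b=cv2.imread('pics/scene2.png')
cv2.imwrite('pics/both2.png',cv2.resize(cv2.hconcat([a,b]),(800,300)))
E
```

```text
[0.53085072 0.11027209 0.19983063]
1093 [0.60981896 0.07908974 0.14375817]
```

View pics/both2.png

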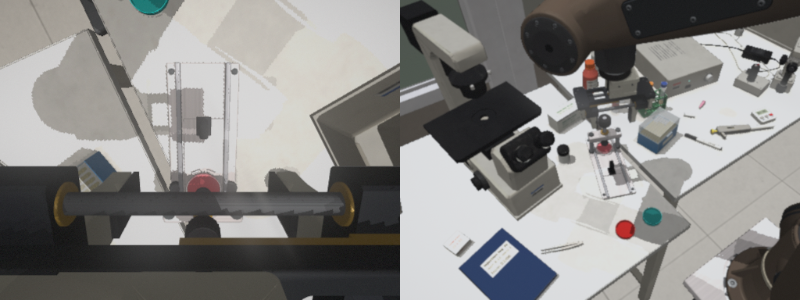

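```bash
python3 - <<'E'
from h import *
K=np.array([.622,.073]);hd=np.radians(-21.5);ex=np.array([np.cos(hd),np.sin(hd)]);ey=np.array([-ex[1],ex[0]])
P,p,d=wcloud('w4')
m=(d>0)&(P[...,2]>.115)&(P[...,2]<.165)&(np.hypot(P[...,0]-.622,P[...,1]-.073)<.03)
Q=P[m];x=(Q[:,:2]-K)@ex;y=(Q[:,:2]-K)@ey
for lo in np.arange(.116,.165,.004):
    k=(Q[:,2]>=lo)&(Q[:,2]<lo+.004)
    if k.sum()>5: print(round(lo,3),k.sum(),'x',x[k].min().round(4),x[k].max().round(4),'y',y[k].min().round(4),y[k].max().round(4))
b=cv2.imread('pics/scene2.png')[140:260,225:345];a=cv2.imread('pics/w4.png')[200:350,180:330]
cv2.imwrite('pics/c2.png',cv2.hconcat([cv2.resize(b,(400,400),interpolation=cv2.INTER_CUBIC),cv2.resize(a,(400,400))]))
E
```

```text
0.124 31 x -0.0181 -0.0071 y -0.0174 0.0163
0.128 84 x -0.0197 -0.0024 y -0.0183 0.0208
0.132 107 x -0.0199 -0.003 y -0.018 0.0206
0.136 113 x -0.0203 -0.0018 y -0.0185 0.0203
0.14 120 x -0.0199 -0.0027 y -0.0183 0.02
0.144 141 x -0.0198 -0.0025 y -0.018 0.0206
0.148 492 x -0.0192 -0.0055 y -0.0168 0.0187
```

View pics/c2.png

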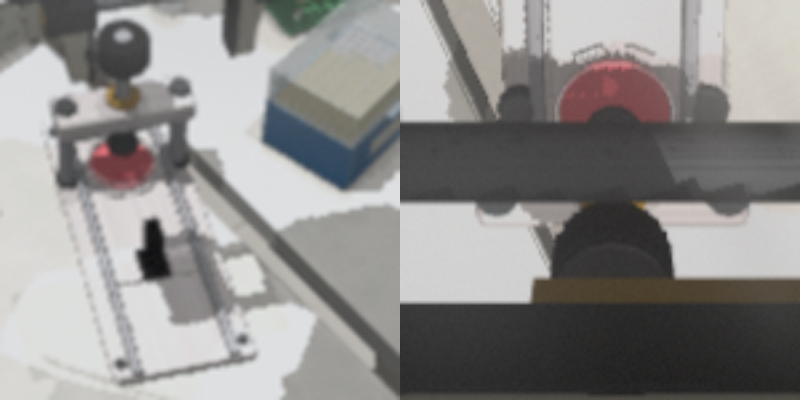

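Emit:
step_arm(targets=[[[0,0.02,0],[0,0,0],1],[[0,0.025,0],[0,0,0],1],[[0,0.025,0],[0,0,0],1],[[0,0.0195,0],[0,0,0],1],[[0,0.008,0],[0,0,0],1],[[0,0,0],[0,0,-8.5],1],[[0,0,0],[0,0,-8.5],1],[[0,0,0],[0,0,-8.5],1]])

```text
t: 12.5
eef_pos: [0.6214, 0.0745, 0.1992]
ee_rot: [-3.14, 0.0, 1.647]
force: [-0.1, -0.7, 0.6]
width: 0.0879
```

Emit:
step_arm(targets=[[[0,0,0],[0,0,-8.5],1],[[0,0,0],[0,0,-8.5],1],[[0,0,0],[0,0,-8.5],1],[[0,0,0],[0,0,-8.5],1],[[0,0,0],[0,0,-8.5],1],[[0,0,0],[0,0,-8.5],1],[[0,0,0],[0,0,-8.5],1],[[0,0,0],[0,0,-8.5],1]])

```text
t: 13.3
eef_pos: [0.6213, 0.0747, 0.1994]
ee_rot: [-3.141, -0.001, 2.834]
force: [-0.3, 0.1, 0.2]
width: 0.0878
```

Emit:
step_arm(targets=[[[0,0,0],[0,0,-8.5],1],[[0,0,0],[0,0,-8.5],1],[[0,0,0],[0,0,-8.5],1],[[0,0,0],[0,0,-8.5],1],[[0,0,0],[0,0,-8.5],1],[[0,0,0],[0,0,-8.5],1],[[0,0,0],[0,0,-8.5],1],[[0,0,0],[0,0,0],1]])

```text
t: 14.1
eef_pos: [0.6214, 0.0747, 0.1995]
ee_rot: [3.141, -0.001, -2.415]
force: [-0.3, -0.1, 0.5]
width: 0.0878
```

```bash
python3 - <<'E'
from h import *
s=arm.get_state();print(s['eef_pos'],s['ee_rot'],s['q'],s['force'],s['moment'])
plan([.6214,.0743,.121],s['ee_rot'][2],6)
E
```

```text
[0.62138595 0.07470333 0.19953453] [ 3.14104340e+00 -1.15391489e-03 -2.41477044e+00] [ 4.30989866e-01  2.83719283e-01 -1.11374415e-01 -2.04652725e-04
 -1.17696655e+00  2.95910685e-01] [-0.34888395 -0.07651377  0.50257144] [ 0.01367952  0.17971807 -0.0087756 ]
row [0.0, -0.0001, 0.0131] [0.01, -0.01, -0.0]
row [0.0, -0.0001, 0.0131] [0.01, -0.01, -0.0]
row [0.0, -0.0001, 0.0131] [0.01, -0.01, -0.0]
row [0.0, -0.0001, 0.0131] [0.01, -0.01, -0.0]
row [0.0, -0.0001, 0.0131] [0.01, -0.01, -0.0]
row [0.0, -0.0001, 0.0131] [0.01, -0.01, -0.0]
```

Emit:
step_arm(grip_force=20, targets=[[[0,0,0.015],[0,0,0],1],[[0,0,0.015],[0,0,0],1],[[0,0,0.015],[0,0,0],1],[[0,0,0.015],[0,0,0],0.6],[[0,0,0.013],[0,0,0],0.3],[[0,0,0.005],[0,0,0],0.1],[[0,0,0],[0,0,0],0],[[0,0,0],[0,0,0],-0.3]])

```text
t: 14.9
eef_pos: [0.6223, 0.0747, 0.1227]
ee_rot: [-3.141, 0.0, -2.418]
force: [-0.0, 0.3, 0.2]
width: 0.053
```

Emit:
step_arm(targets=[[[0,0,0],[0,0,0],-0.5],[[0,0,0],[0,0,0],-1],[[0,0,0],[0,0,0],-1],[[0,0,0],[0,0,0],-1],[[0,0,0],[0,0,0],-1],[[0,0,0],[0,0,0],-1],[[0,0,0],[0,0,0],-1],[[0,0,0],[0,0,0],-1]])

```text
t: 15.7
eef_pos: [0.6209, 0.0734, 0.1229]
ee_rot: [3.142, -0.002, -2.418]
force: [-4.2, -3.0, 3.7]
width: 0.0367
```

```bash
cat >> h.py <<'E'
def st():
    s=arm.get_state();r=Ro.from_euler('xyz',s['ee_rot']).as_matrix();mt=s['moment']
    print('t',round(s['t'],2),'pos',np.round(s['eef_pos'],4),'yaw',round(np.degrees(s['ee_rot'][2])%360,2),'F',np.round(s['force'],2),'M',np.round(mt,4),'w',round(s['width'],4),'q6',round(s['q'][5],3))
    print(' tool F',np.round(s['force']@r,2),'tau1,6',s['joint_efforts'][[0,5]].round(4))
E
python3 -c "
from h import *
st()"
```

```text
t 15.7 pos [0.6209 0.0734 0.1229] yaw 221.48 F [-4.15 -2.97  3.69] M [-1.4222  1.635   0.0303] w 0.0367 q6 0.294
 tool F [ 5.09  0.53 -3.68] tau1,6 [ 1.7735 -0.0461]
```

Emit:
step_arm(targets=[[[0.0006,0,0.0003],[0,0,4],-1],[[0,0,0.0007],[0,0,8],-1],[[0,0,0.0007],[0,0,8],-1],[[0,0,0.0007],[0,0,8],-1],[[0,0,0.0007],[0,0,8],-1],[[0,0,0.0007],[0,0,8],-1],[[0,0,0],[0,0,0],-1],[[0,0,0],[0,0,0],-1]])

```text
t: 16.5
eef_pos: [0.6211, 0.0736, 0.119]
ee_rot: [-3.141, -0.001, 3.102]
force: [-3.4, -3.7, 5.4]
width: 0.0372
```

```bash
python3 -c "
from h import *
st()"
```

```text
t 16.5 pos [0.6211 0.0736 0.119 ] yaw 177.71 F [-3.37 -3.73  5.39] M [-1.2886  1.5084 -0.1101] w 0.0372 q6 -0.47
 tool F [ 3.23 -3.86 -5.38] tau1,6 [ 2.0282 -0.2017]
```

Emit:
step_arm(targets=[[[0.0003,-0.0003,0],[0,0,3],-1],[[0.0002,-0.0002,0],[0,0,3],-1],[[0,0,0.0001],[0,0,3],-1],[[0,0,0.0002],[0,0,3],-1],[[0,0,0.0003],[0,0,3],-1],[[0,0,0.0003],[0,0,3],-1],[[0,0,0.0003],[0,0,3],-1],[[0,0,0.0003],[0,0,3],-1]])

```text
t: 17.3
eef_pos: [0.6212, 0.0736, 0.117]
ee_rot: [-3.142, 0.0, 2.681]
force: [-0.2, -3.2, 0.6]
width: 0.0374
```

```bash
python3 -c "
from h import *
st()"
```

```text
t 17.3 pos [0.6212 0.0736 0.117 ] yaw 153.61 F [-0.2  -3.23  0.59] M [-0.9416  0.3118  0.069 ] w 0.0374 q6 -0.89
 tool F [-1.25 -2.98 -0.59] tau1,6 [1.5978 0.784 ]
```

Emit:
step_arm(targets=[[[0,0,0],[0,0,0],-1],[[0,0,0],[0,0,0],-1],[[0,0,0],[0,0,0],-1],[[0,0,0],[0,0,0],-1],[[0,0,0],[0,0,0],-1],[[0,0,0],[0,0,0],-1],[[0,0,0],[0,0,0],-1],[[0,0,0],[0,0,0],-1]])

```text
t: 18.1
eef_pos: [0.6212, 0.0736, 0.117]
ee_rot: [-3.142, 0.0, 2.679]
force: [2.2, -4.0, -0.1]
width: 0.037
```

```bash
python3 -c "
from h import *
st()"
```

```text
t 18.1 pos [0.6212 0.0736 0.117 ] yaw 153.51 F [ 2.19 -3.96 -0.11] M [-1.7144 -0.3855  0.0068] w 0.037 q6 -0.892
 tool F [-3.73 -2.57  0.11] tau1,6 [ 3.0667e+00 -7.0000e-04]
```

```bash
python3 - <<'E'
from h import *
K=np.array([.6214,.0743]);hd=np.radians(-21.5);ex=np.array([np.cos(hd),np.sin(hd)]);ey=np.array([-ex[1],ex[0]])
P,p,d=wcloud('w4')
for v in range(224,247,1):
    o=[]
    for u in (255,259,263):
        X=P[v,u];o.append((p[v,u].tolist(),np.round([(X[:2]-K)@ex*1000,X[2]*1000],1).tolist()))
    print(v,o)
for n in('scene0','scene2'):
    z=np.load(f'pics/{n}.npz');dd=z['d'];c=viewer.calibration('scene');f=192/np.tan(np.radians(c['fov_y']/2))
    v,u=np.mgrid[:384,:512];Q=np.stack([(u-c['cx'])/f*dd,-(v-c['cy'])/f*dd,-dd],-1);M=np.linalg.inv(c['world_to_cam']);Q=Q@M[:3,:3].T+M[:3,3]
    print(n)
    for v in range(174,200): print(v,[(z['p'][v,uu].tolist(),np.round([(Q[v,uu,:2]-K)@ex*1000,(Q[v,uu,:2]-K)@ey*1000,Q[v,uu,2]*1000],0).tolist()) for uu in (259,262)])
E
```

```text
224 [([195, 123, 127], [-25.0, 24.2]), ([209, 127, 132], [-24.7, 23.3]), ([201, 130, 134], [-24.8, 23.7])]
225 [([174, 104, 108], [-19.7, 14.0]), ([183, 101, 104], [-19.5, 13.6]), ([191, 103, 109], [-19.9, 14.7])]
226 [([125, 79, 80], [-18.8, 15.0]), ([139, 83, 88], [-18.9, 15.2]), ([163, 93, 97], [-18.6, 14.6])]
227 [([125, 77, 79], [-17.2, 14.4]), ([125, 80, 82], [-17.3, 14.6]), ([126, 79, 82], [-16.3, 12.1])]
228 [([125, 79, 82], [-16.2, 15.0]), ([123, 75, 79], [-15.8, 14.2]), ([125, 78, 82], [-15.8, 14.3])]
229 [([124, 77, 80], [-14.4, 13.8]), ([138, 81, 85], [-14.4, 14.0]), ([127, 80, 83], [-14.8, 14.9])]
230 [([123, 76, 79], [-13.1, 14.1]), ([152, 87, 91], [-13.4, 14.8]), ([127, 80, 83], [-13.2, 14.1])]
231 [([124, 77, 78], [-12.3, 15.1]), ([150, 84, 88], [-11.6, 13.6]), ([124, 78, 80], [-12.5, 15.6])]
232 [([123, 77, 79], [-10.6, 14.3]), ([151, 85, 89], [-10.8, 14.7]), ([123, 77, 79], [-10.3, 13.6])]
233 [([124, 77, 79], [-9.5, 14.8]), ([151, 85, 88], [-9.3, 14.4]), ([124, 75, 78], [-9.3, 14.4])]
234 [([123, 74, 77], [-8.4, 15.3]), ([152, 86, 89], [-7.7, 13.8]), ([125, 77, 80]
[... 4626 characters left out ...]
3.0]), ([121, 64, 69], [-10.0, -2.0, 13.0])]
192 [([111, 59, 64], [-10.0, 6.0, 11.0]), ([127, 67, 72], [-12.0, -2.0, 12.0])]
193 [([113, 64, 68], [-14.0, 7.0, 13.0]), ([123, 67, 72], [-16.0, -1.0, 13.0])]
194 [([118, 78, 81], [-16.0, 7.0, 11.0]), ([123, 82, 84], [-20.0, 0.0, 13.0])]
195 [([131, 94, 97], [-26.0, 10.0, 19.0]), ([144, 102, 105], [-30.0, 3.0, 21.0])]
196 [([139, 113, 115], [-29.0, 10.0, 18.0]), ([149, 117, 119], [-29.0, 2.0, 16.0])]
197 [([156, 149, 148], [-25.0, 9.0, 10.0]), ([153, 144, 145], [-28.0, 2.0, 11.0])]
198 [([163, 158, 158], [-31.0, 11.0, 12.0]), ([172, 167, 168], [-32.0, 3.0, 12.0])]
199 [([171, 166, 167], [-33.0, 11.0, 11.0]), ([190, 185, 186], [-34.0, 4.0, 10.0])]
```

Emit:
step_arm(targets=[[[-0.0003,-0.0002,0.0004],[0,0,5],-1],[[0,0,0.0006],[0,0,7],-1],[[0,0,0.0006],[0,0,7],-1],[[0,0,0.0006],[0,0,7],-1],[[0,0,0.0006],[0,0,7],-1],[[0,0,0.0004],[0,0,4],-1],[[0,0,0.0004],[0,0,4],-1],[[0,0,0.0003],[0,0,4],-1]])

```text
t: 18.9
eef_pos: [0.6213, 0.0735, 0.1131]
ee_rot: [3.141, 0.0, 1.891]
force: [1.5, -4.6, -1.6]
width: 0.0368
```

```bash
python3 -c "
from h import *
st()"
```

```text
t 18.9 pos [0.6213 0.0735 0.1131] yaw 108.36 F [ 1.47 -4.61 -1.63] M [-1.5826 -0.4647  0.0717] w 0.0368 q6 -1.68
 tool F [-4.84 -0.06  1.63] tau1,6 [2.7602 1.0608]
```

Emit:
step_arm(targets=[[[0,0,0],[0,0,0],-0.4],[[0,0,0],[0,0,0],0.2],[[0,0,0],[0,0,0],0.3],[[0,0,0],[0,0,0],0.3],[[0,0,0],[0,0,-6],0.3],[[0,0,0],[0,0,-8.5],0.3],[[0,0,0],[0,0,-8.5],0.3],[[0,0,0],[0,0,-8.5],0.3]])

```text
t: 19.7
eef_pos: [0.6212, 0.0739, 0.1131]
ee_rot: [3.141, -0.0, 2.451]
force: [0.1, 0.5, -0.5]
width: 0.0571
```

Emit:
step_arm(targets=[[[0,0,0],[0,0,-8.5],0.3],[[0,0,0],[0,0,-8.5],0.3],[[0,0,0],[0,0,-8.5],0.3],[[0,0,0],[0,0,-8.5],0.3],[[0,0,0],[0,0,-8.5],0.3],[[0,0,0],[0,0,-8.5],0.3],[[0,0,0],[0,0,-8.5],0.3],[[0,0,0],[0,0,-8.5],0.3]])

```text
t: 20.5
eef_pos: [0.6212, 0.0739, 0.1131]
ee_rot: [3.141, 0.0, -2.646]
force: [-0.7, 0.1, -0.5]
width: 0.0571
```

Emit:
step_arm(targets=[[[0,0,0],[0,0,-8.5],0.3],[[0,0,0],[0,0,-8.5],0.3],[[0,0,0],[0,0,-8.5],0.3],[[0,0,0],[0,0,-5],0.3],[[0,0,0],[0,0,0],0.3],[[0,0,0],[0,0,0],0.3],[[0,0,0],[0,0,0],0.3],[[0,0,0],[0,0,0],0.3]])

```text
t: 21.3
eef_pos: [0.6212, 0.0735, 0.1131]
ee_rot: [3.142, 0.0, -2.122]
force: [-0.6, 0.9, 1.0]
width: 0.0568
```

```bash
python3 -c "
from h import *
st()
s=arm.get_state();plan([.6212,.0735,s['eef_pos'][2]],s['ee_rot'][2],1)
grab('scene','scene3')
b=cv2.imread('pics/scene3.png')[130:250,205:325];cv2.imwrite('pics/c3.png',cv2.resize(b,(600,600),interpolation=cv2.INTER_CUBIC))
"
```

```text
t 21.3 pos [0.6212 0.0735 0.1131] yaw 238.44 F [-0.61  0.86  1.04] M [-0.0245  0.1798  0.0314] w 0.0568 q6 0.591
 tool F [-0.42  0.97 -1.04] tau1,6 [ 0.0233 -0.0259]
row [-0.0, -0.0, -0.0] [0.0, 0.0, 0.0]
```

View pics/c3.png

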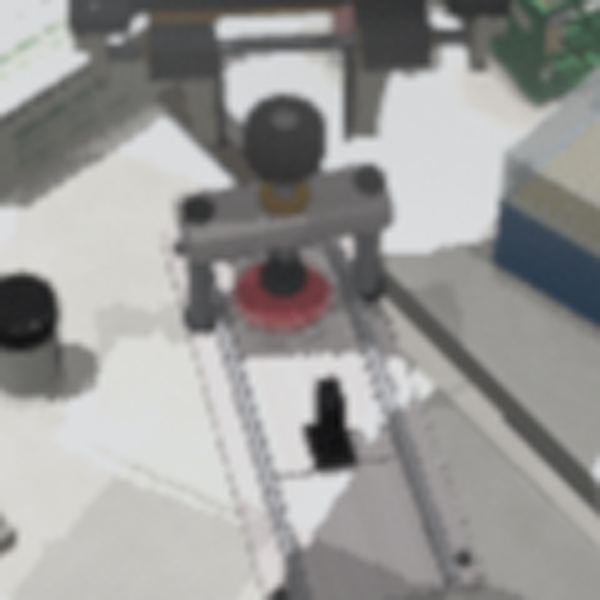

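The scene view shows the tray fully in under the bridge with the dish (262,188) below the foot, and the foot clearly lower than before. The can at (210,192) is undisturbed. I'll estimate the remaining gap.

```bash
python3 - <<'E'
from h import *
K=np.array([.6214,.0740]);hd=np.radians(-21.5);ex=np.array([np.cos(hd),np.sin(hd)])
for z in (.040,.037,.033,.03,.027,.023): print(z,np.round(proj('scene',np.r_[K-.012*ex,z]),1))
for n in ('scene2','scene3'):
    p=np.load(f'pics/{n}.npz')['p']
    print(n,[(v,p[v,262,0]-p[v,262,2],int(p[v,260:264].sum()/12)) for v in range(183,196)])
z=np.load(f'pics/scene3.npz');dd=z['d'];c=viewer.calibration('scene');f=192/np.tan(np.radians(c['fov_y']/2))
v,u=np.mgrid[:384,:512];Q=np.stack([(u-c['cx'])/f*dd,-(v-c['cy'])/f*dd,-dd],-1);M=np.linalg.inv(c['world_to_cam']);Q=Q@M[:3,:3].T+M[:3,3]
ey=np.array([-ex[1],ex[0]])
for v in range(182,192): print(v,[(np.round([(Q[v,uu,:2]-K)@ex*1000,Q[v,uu,2]*1000],0).tolist()) for uu in (258,260,262,264)])
E
```

```text
0.04 [261.5 184.7]
0.037 [261.5 185.5]
0.033 [261.4 186.6]
0.03 [261.4 187.4]
0.027 [261.4 188.1]
0.023 [261.4 189.2]
scene2 [(183, np.uint8(255), 46), (184, np.uint8(254), 47), (185, np.uint8(0), 48), (186, np.uint8(16), 56), (187, np.uint8(36), 71), (188, np.uint8(46), 78), (189, np.uint8(48), 79), (190, np.uint8(48), 79), (191, np.uint8(52), 82), (192, np.uint8(55), 85), (193, np.uint8(51), 85), (194, np.uint8(39), 96), (195, np.uint8(39), 116)]
scene3 [(183, np.uint8(254), 45), (184, np.uint8(254), 43), (185, np.uint8(254), 43), (186, np.uint8(254), 44), (187, np.uint8(253), 46), (188, np.uint8(3), 50), (189, np.uint8(29), 64), (190, np.uint8(45), 76), (191, np.uint8(48), 79), (192, np.uint8(55), 89), (193, np.uint8(60), 98), (194, np.uint8(48), 106), (195, np.uint8(35), 109)]
182 [[-4.0, 44.0], [-8.0, 47.0], [-8.0, 46.0], [-9.0, 45.0]]
183 [[-4.0, 40.0], [-10.0, 46.0], [-8.0, 42.0], [-6.0, 38.0]]
184 [[-5.0, 37.0], [-11.0, 43.0], [-12.0, 42.0], [-2.0, 30.0]]
185 [[-3.0, 31.0], [-11.0, 38.0], [-8.0, 34.0], [-8.0, 33.0]]
186 [[-725.0, 851.0], [-7.0, 31.0], [-8.0, 30.0], [-9.0, 30.0]]
187 [[-9.0, 30.0], [-12.0, 33.0], [-12.0, 30.0], [-13.0, 31.0]]
188 [[-9.0, 26.0], [-15.0, 32.0], [-15.0, 31.0], [-13.0, 26.0]]
189 [[1.0, 11.0], [-15.0, 29.0], [-15.0, 27.0], [-3.0, 12.0]]
190 [[-5.0, 14.0], [-4.0, 11.0], [-6.0, 13.0], [-5.0, 9.0]]
191 [[-7.0, 12.0], [-7.0, 10.0], [-10.0, 13.0], [-11.0, 13.0]]<stdin>:6: RuntimeWarning: overflow encountered in scalar subtract
```

Emit:
step_arm(targets=[[[0,0,0],[0,0,0],0],[[0,0,0],[0,0,0],-0.4],[[0,0,0],[0,0,0],-1],[[0,0,0],[0,0,0],-1],[[0,0,0],[0,0,0],-1],[[0,0,0],[0,0,0],-1],[[0,0,0],[0,0,0],-1],[[0,0,0],[0,0,0],-1]])

```text
t: 22.15
eef_pos: [0.6211, 0.0732, 0.1131]
ee_rot: [3.141, -0.0, -2.121]
force: [-1.0, -1.6, 0.3]
width: 0.0369
```

```bash
python3 -c "
from h import *
st()"
```

```text
t 22.15 pos [0.6211 0.0732 0.1131] yaw 238.5 F [-0.97 -1.61  0.26] M [-0.6568  0.4955 -0.0664] w 0.0369 q6 0.592
 tool F [ 1.88 -0.02 -0.26] tau1,6 [0.9988 0.0072]
```

Emit:
step_arm(targets=[[[0,0,0.0002],[0,0,2],-1],[[0,0,0.0002],[0,0,2],-1],[[0,0,0.0001],[0,0,2],-1],[[0,0,0.0002],[0,0,2],-1],[[0,0,0.0002],[0,0,2],-1],[[0,0,0.0001],[0,0,2],-1],[[0,0,0.0002],[0,0,2],-1],[[0,0,0.0002],[0,0,2],-1]])

```text
t: 22.95
eef_pos: [0.6211, 0.0732, 0.1116]
ee_rot: [3.142, -0.0, -2.401]
force: [-0.2, -1.4, 1.0]
width: 0.0369
```

```bash
python3 -c "
from h import *
st()"
```

```text
t 22.95 pos [0.6211 0.0732 0.1116] yaw 222.43 F [-0.24 -1.43  0.97] M [-0.6611  0.4964  0.0326] w 0.0369 q6 0.311
 tool F [ 1.15 -0.9  -0.97] tau1,6 [0.9125 0.4981]
```

Emit:
step_arm(targets=[[[0,0,0.0002],[0,0,2],-1],[[0,0,0.0002],[0,0,2],-1],[[0,0,0.0001],[0,0,2],-1],[[0,0,0.0002],[0,0,2],-1],[[0,0,0.0002],[0,0,2],-1],[[0,0,0.0001],[0,0,2],-1],[[0,0,0.0002],[0,0,2],-1],[[0,0,0.0002],[0,0,2],-1]])

```text
t: 23.75
eef_pos: [0.621, 0.0733, 0.1102]
ee_rot: [-3.141, -0.0, -2.68]
force: [-0.7, -2.2, 1.0]
width: 0.0373
```

```bash
cat >> h.py <<'E'
def hold(n,f):
    L=[]
    for i in range(n):
        s=arm.get_state();L.append([s['moment'][2],s['joint_efforts'][5],s['force'][2]])
        viewer.grab_frame('wrist') if i<n-1 else grab('scene',f)
    L=np.array(L);print('Mz',L[:,0].round(3),'tau6',L[:,1].round(3));print('means',L[2:].mean(0).round(4))
E
python3 -c "
from h import *
st();hold(8,'s4')"
```

```text
t 23.75 pos [0.621  0.0733 0.1102] yaw 206.43 F [-0.72 -2.18  0.98] M [-0.6113  0.4291  0.092 ] w 0.0373 q6 0.032
 tool F [ 1.62 -1.63 -0.98] tau1,6 [0.8847 0.4922]
Mz [ 0.092 -0.025 -0.063 -0.078  0.018 -0.109 -0.065 -0.064] tau6 [ 0.492  0.35  -0.465 -0.16   0.001  0.047  0.047  0.049]
means [-0.0601 -0.0801  0.7821]
```

Emit:
step_arm(targets=[[[0,0,0.0002],[0,0,2],-1],[[0,0,0.0002],[0,0,2],-1],[[0,0,0.0001],[0,0,2],-1],[[0,0,0.0002],[0,0,2],-1],[[0,0,0.0002],[0,0,2],-1],[[0,0,0.0001],[0,0,2],-1],[[0,0,0.0002],[0,0,2],-1],[[0,0,0.0002],[0,0,2],-1]])

```text
t: 24.95
eef_pos: [0.6211, 0.0733, 0.1089]
ee_rot: [-3.141, -0.0, -2.959]
force: [-2.0, -1.3, 2.8]
width: 0.0373
```

```bash
python3 -c "
from h import *
st();hold(1,'s5')
for n in ('scene2','scene3','s4','s5'):
    p=np.load(f'pics/{n}.npz')['p'].astype(int)
    r=(p[:,259:265,0]-p[:,259:265,2]).mean(1); print(n,r[184:196].round())
"
```

```text
t 24.95 pos [0.6211 0.0733 0.1089] yaw 190.46 F [-2.02 -1.35  2.82] M [-0.8799  0.6935  0.1074] w 0.0373 q6 -0.247
 tool F [ 2.23 -0.96 -2.82] tau1,6 [1.2284 0.4691]
Mz [0.107] tau6 [0.469]
means [nan nan nan]
scene2 [-2.  3. 22. 39. 47. 47. 48. 51. 53. 49. 40. 39.]
scene3 [-1. -2. -2. -0. 10. 33. 46. 49. 55. 58. 48. 34.]
s4 [-1. -1. -1. -1.  2. 18. 37. 46. 48. 46. 39. 39.]
s5 [-1. -2. -2. -2.  2. 18. 37. 46. 48. 48. 42. 40.]h.py:40: RuntimeWarning: Mean of empty slice.
  L=np.array(L);print('Mz',L[:,0].round(3),'tau6',L[:,1].round(3));print('means',L[2:].mean(0).round(4))
  ret = um.true_divide(
```

The foot's rim stopped moving in the image between s4 and s5 (row ~189.5), and the joint-6 effort at equal speed dropped by about 0.03 Nm. Both say touch came around the s4 picture, so I'm roughly 0.3 rad past it. I'll add another 14 degrees and read again.

Emit:
step_arm(targets=[[[0,0,0],[0,0,0],-1],[[0,0,0.0001],[0,0,2],-1],[[0,0,0.0002],[0,0,2],-1],[[0,0,0.0001],[0,0,2],-1],[[0,0,0.0002],[0,0,2],-1],[[0,0,0.0001],[0,0,2],-1],[[0,0,0.0002],[0,0,2],-1],[[0,0,0.0001],[0,0,2],-1]])

```text
t: 25.8
eef_pos: [0.6211, 0.0733, 0.1078]
ee_rot: [-3.141, -0.0, 3.081]
force: [-1.0, -2.8, 1.0]
width: 0.037
```

```bash
python3 -c "
from h import *
s=arm.get_state();print('qd',s['qd'][[0,5]])
st();hold(8,'s6')
for n in ('s4','s5','s6'):
    p=np.load(f'pics/{n}.npz')['p'].astype(int)
    r=(p[:,259:265,0]-p[:,259:265,2]).mean(1); print(n,r[184:196].round())
st()
"
```

```text
qd [-1.96969323e-04 -3.45878128e-01]
t 25.8 pos [0.6211 0.0733 0.1078] yaw 176.51 F [-0.96 -2.78  1.02] M [-0.9718  0.514   0.2265] w 0.037 q6 -0.49
 tool F [ 0.79 -2.84 -1.02] tau1,6 [1.42   0.4402]
Mz [0.226 0.091 0.031 0.012 0.05  0.033 0.037 0.046] tau6 [ 0.44   0.271 -0.521 -0.211 -0.056 -0.027 -0.017 -0.019]
means [ 0.0346 -0.1419  0.5742]
s4 [-1. -1. -1. -1.  2. 18. 37. 46. 48. 46. 39. 39.]
s5 [-1. -2. -2. -2.  2. 18. 37. 46. 48. 48. 42. 40.]
s6 [-2. -1. -2. -2.  2. 17. 37. 46. 48. 48. 44. 41.]
t 26.2 pos [0.6211 0.0733 0.1078] yaw 176.54 F [-0.71 -3.1   0.21] M [-1.1373  0.5499  0.0301] w 0.037 q6 -0.49
 tool F [ 0.53 -3.13 -0.21] tau1,6 [ 1.7846 -0.0255]
```

Three cues agree on the touch point and put me about 0.6 rad past it, or about 12 N. The effort slope matches 0.1 Nm/rad, the free-turn baseline fits, and the foot rim stays still in the image. Letting go.

Emit:
step_arm(targets=[[[0,0,0],[0,0,0],-0.4],[[0,0,0],[0,0,0],0.1],[[0,0,0],[0,0,0],0.5],[[0,0,0],[0,0,0],0.5],[[0,0,0],[0,0,0],0.5],[[0,0,-0.005],[0,0,0],0.5],[[0,0,-0.015],[0,0,0],0.5],[[0,0,-0.02],[0,0,0],0.5]])

```text
t: 27.0
eef_pos: [0.6207, 0.0733, 0.1478]
ee_rot: [-3.141, -0.002, 3.081]
force: [0.2, 0.9, 0.6]
width: 0.0655
```

Emit:
step_arm(targets=[[[0,0,-0.025],[0,0,0],0.5],[[0,0,-0.025],[0,0,0],0.5],[[0,0,-0.02],[0,0,0],0.5],[[0,0,-0.01],[0,0,0],0.5],[[0,0,0],[0,0,0],0.5],[[0,0,0],[0,0,0],0.5],[[0,0,0],[0,0,0],0.5],[[0,0,0],[0,0,0],0.5]])

```text
t: 27.8
eef_pos: [0.6207, 0.0733, 0.2266]
ee_rot: [-3.141, -0.002, 3.081]
force: [-0.1, -0.1, 0.0]
width: 0.0657
```

```bash
python3 -c "
from h import *
st();grab('scene','s7')
for n in ('s5','s6','s7'):
    p=np.load(f'pics/{n}.npz')['p'].astype(int)
    r=(p[:,259:265,0]-p[:,259:265,2]).mean(1); print(n,r[184:196].round())
    for nm in ('scene3',):
        a=np.load('pics/scene3.npz')['p']; print('can diff',np.abs(a[180:215,197:222].astype(int)-p[180:215,197:222]).mean())
b=cv2.imread('pics/s7.png')[130:250,205:325];cv2.imwrite('pics/c7.png',cv2.resize(b,(600,600),interpolation=cv2.INTER_CUBIC))
"
```

```text
t 27.8 pos [0.6207 0.0733 0.2266] yaw 176.5 F [-0.11 -0.13  0.02] M [ 0.0071  0.0974 -0.0422] w 0.0657 q6 -0.49
 tool F [ 0.1  -0.13 -0.02] tau1,6 [-0.0041 -0.0003]
s5 [-1. -2. -2. -2.  2. 18. 37. 46. 48. 48. 42. 40.]
can diff 0.8754285714285714
s6 [-2. -1. -2. -2.  2. 17. 37. 46. 48. 48. 44. 41.]
can diff 0.6647619047619048
s7 [-2. -2. -2. -1.  2. 17. 35. 44. 44. 42. 36. 36.]
can diff 7.737523809523809
```

View pics/c7.png

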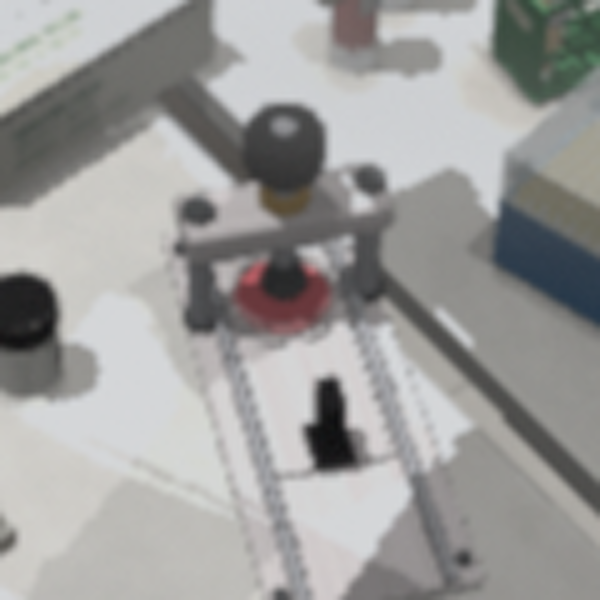

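The view shows the foot pressed on the pink dish (crop 284,290). The tray edge and handle are unchanged, the can stands where it was, and the gripper is clear. Handing in.

```bash
python3 -c "
from station import ticket
print(ticket.job_done())"
```

```text
the job is handed in; nothing more can be done
None
```

The tray is against its stop and the press foot holds the dish at an estimated 11.5–13 N. I handed the job in at about 28 s of the 64 s allowed.

**Tray:** I pushed it in by the handle about 53 mm until it stopped moving while the push force rose to about 18 N.

**Press:** I turned the knob clockwise in two grips, about 175° in all. Touch came about 0.5 rad into the second grip. I turned about 0.6 rad (a tenth of a turn) past that, then let go and raised the gripper clear.

**Last checks:**
- **Foot and load:** the foot's rim stopped moving in the scene image while the knob kept sinking. The joint-6 effort at constant speed changed by close to the expected 0.1 Nm/rad. I did not measure the force on the dish directly; the figure comes from these two.
- **After release:** the scene image showed the foot still down, and the tray and can where they were. The can's picture patch changed somewhat, which I put down to shifting shadows.
- **Disagreement:** the wrist moment about z was noisy (about ±0.04 Nm). Its last reading while turning, 0.23 Nm, was higher than the roughly 0.15 Nm the other cues suggested. I relied on the joint effort and the image instead.

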